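# Square the fence of a plate-scoring board

## Task

Set up the white scoring board: first push the loose aluminium bar home, its back edge against both back pins and its end against the end pin. Then take the yellow set square by its black handle, lay it flat in the corner between bar and fence and press it in until one leg is flush on the bar and the other has swung the fence square and lies flush on it. Finish while still holding the square by its handle, pressed firmly against bar and fence with the bar home, the gripper touching neither of them, and leave the other things where they are.

Things in the scene. Friction and masses are not known exactly. Their poses are not given: they have to be found in the camera images.
- board: White scoring board with a pale grid, fixed, 280 (its x) x 340 (its y) mm, top face 16 mm above the worktop. Origin on the worktop under its centre; yaw within 0.2 rad of the world axes. Board, bar, fence and square are smooth (friction about 0.25). Three pins at its far (+x) edge locate the bar. The set square goes on the board's -y side of the fence, in the corner between fence and bar.
- pin_right (a point): Top of the right back pin: steel, 8 mm diameter, 16 mm tall above the board, at board (x 121, y -100) mm.
- pin_left (a point): Top of the left back pin, the same, at board (121, +100) mm.
- pin_end (a point): Top of the end pin, the same, at board (100, +144) mm; stops the bar's +y end.
- bar: Loose aluminium bar on the board, 34 wide (its x) x 280 long (its y) x 12 mm thick, 0.4 kg, with a blue finger rib (10 wide, 200 long, 9 mm high) on top. Origin: centre of its underside. Home, against all three pins: origin at board (100, 0) mm, axes parallel to the board's, front face at board x 83. Starts 8 to 20 mm short of the back pins, 10 to 30 mm short of the end pin, turned up to 0.05 rad.
- fence (a joint): Fence angle, rad: 0 = square to the pinned bar, the fence running from its pivot along the board's -x; positive = free end turned to the board's -y, where the set square goes. Starts at 0.15 to 0.4. Stiff pivot (0.2 N m): stays where it is left. At 0 the face that the set square meets is at board y 59 mm.
- fence_pivot (a point): The fence's pivot on the board's top face, at board (43, +70) mm. Fence: grey aluminium, 22 mm wide, 14 mm high, reaching 169 mm from the pivot to its free end, rounded (radius 11 mm) at the pivot. On its top, 115 mm from the pivot, a black clamp knob, 21 mm across, its top 35 mm above the board; it stays slack.
- set_square: Yellow triangular set square, legs 150 mm, open middle, 8 mm thick, 0.18 kg, flat on the worktop right of the board. Origin: on the underside, under the handle. Outer leg faces: planes x = +50 mm (for y from -96 to 42) and y = +50 mm (for x from -96 to 42). Seated in the corner its axes are the board's: x face on the bar, y face on the fence, origin at board (33, 9) mm, 16 mm above the worktop.
- handle (a point): Centre of the set square's handle, 25 mm above the underside, over the origin: a black upright bar 14 mm wide, 62 mm long along the square's (+1, -1) direction (parallel to the long side), from 8 to 41 mm above the underside. Pinch it across its width from above.
- petri_dish: Glass petri dish, 60 mm across, 12 mm high, on the worktop to the right behind: leave alone. Origin at the centre of its underside.
- litmus_box: Small yellow card box, 42 x 75 x 14 mm, on the worktop to the right behind: leave alone. Origin at the centre of its underside.
- marker: White marker pen with a blue cap, 126 mm long, 12 mm thick, on the worktop to the left of the board: leave alone. Origin at the middle of its underside.
- tweezers: Steel tweezers, 123 mm long, 10 mm high, on the worktop to the left of the board: leave alone. Origin at the middle of the underside.
There are look-alikes about, which are no part of the job. There is more than one size of the set_square; the job needs the smaller.

How it is judged:
By the outcome, as a careful person would: the job done as asked, in the order asked, and still so for the second after the job is handed in, while the arm keeps its last pose, push and grip.
It also fails if it takes over 61 s, if anything falls off the work surface, if the arm or the gripper's body presses on something with over 40 N, if the wrist force passes 120 N, or if a joint passes its speed limit or range.

## Robot

A 6-joint arm with a two-finger parallel gripper is mounted at the origin on a cart in front of the work surface, level with it; the furniture and walls round the work are solid. World frame = base frame: x ahead of the robot, y to its left, z up, the work surface at z = 0. Lengths are in m, angles in rad, forces in N, time in s.
With the tool pointing down it reaches from about 0.3 to 0.875 m from the base axis. Payload 6.4 kg.
Tool frame: the origin (TCP) lies on the centre line of the jaws, within the pads' length; the fingertips stand 25 mm ahead of it and the grasp point (between the pads) lies 6 mm ahead of it (ctrl.tip_reach is the distance from the TCP to the fingertips, in m); z points along the fingers, y is the line along which they close (so a half turn about z gives the same grasp; the last joint's range is limited). The gripper opens to 85 mm and grips with 20 to 120 N. Pads are 22 mm wide; open, the fingers measure 114 mm over their backs; the gripper's body (76 mm by 85 mm) begins 54 mm behind the grasp point. The pads swing forward as they close: fully open they stand 13 mm farther back than shut.
Start: joints at [-1.354, 0.181, 1.607, -0, 1.354, -0.206], TCP at [0.236, -0.524, 0.256] pointing down, gripper open.
Joint ranges: [-2.99, 2.99], [-0.89, 2.07], [0.3, 2.58], [-1.14, 4.28], [0, 2.63], [-3.12, 3.12]. Speed limits (rad/s): [2.57, 2.57, 3.01, 3.14, 3.14, 3.14].

## Interface

Orientations are given as a unit quaternion [w, x, y, z].
In Python, from bench import ctrl gives the robot as it stands.
- The arm moves only by the tool servo_tool, never from a script. Its argument "motion" is a list that holds one entry, the list of rows, each a list of 5 numbers: the shift along the tool's x, y, z in cm, then the turn about the tool's z in degrees, then the closure, from -1 (fully open) to 1 (shut). In form: [[[dx, dy, dz, twist, claw], ...]]. A call has 1 to 5 rows; each row is the pose to reach, as a shift and turn from the pose commanded when the call began, along the tool's axes at that moment; what a row does not reach only later rows make up. A row lasts 1/10 s, in which the tool goes at most 50 mm and 8.59 degrees, less where a joint would pass 70% of its speed; a pose out of reach is approached as far as the arm can. A call with a gripper value outside its range is refused whole. The fingers move at their own pace and stop on an object; the grip force is fixed at half the most. Time passes only in rows, so rows that repeat a pose let the fingers close. It gives the time, the measured TCP pose, the force, the opening and the grip force at its end, in the units of the state.
- ctrl.get_obs(): the state, without advancing time (a new reading comes with each control period).
- ctrl.camera(name): name is "side" or "top" or "wrist"; returns a dict with "pixels" (420x560x3 uint8, red, green, blue), "depth" (420x560 float32, m along the optical axis (not along the pixel's ray), 0 where there is no reading), "fx", "fy", "cx", "cy" (pixels), "R" (3x3) and "t" (3): a world point X has camera coordinates R X + t; the wrist camera has in their place "hand_eye" (4x4, takes a point from camera to tool coordinates, whose origin is the TCP and whose axes are the flange's). Camera axes: x right, y down, z forward; pixel columns grow to the right and rows downward; lengths in m; the calibration is good to about 2 mm. The wrist camera is an equidistant fisheye: a pixel r from the principal point sees the ray r / f radians off the axis. A picture is of the moment at which its call begins: read the wrist's pose just before it.
- ctrl.hand_in(): hands the job in; it is judged then, once.
The state is a dict: "time_s": time; "q": joint angles; "dq": joint speeds; "joint_efforts": joint torques, N m; "eef_pos": TCP position; "eef_rot": TCP orientation; "wrist_force": force on the tool from outside, world axes, zero at the start; "torque": the same for the moment, N m; "opening": opening from 0.0 (shut) to 1.0 (fully open); "grasp_force": force on a finger pad.
Only numpy, scipy, OpenCV 4.12 (cv2) and the standard library are available. Lean on these libraries where they do the work, as an engineer would, in place of code of your own. Each camera call takes 0.05 s, during which the arm holds its last target. There are 200 camera calls.

## Working session

There is one attempt and no reset: what is moved stays moved. The work goes in short steps, Python scripts to look and compute and a tool call to move; the robot and the scene stay as the last step left them, time stands still between calls to the robot, and variables do not carry over. Pictures are saved under pics/ and viewed, at most 10 in all, crops included, and the job is handed in when it is done.

Besides the shell and the picture viewer there is one more tool, called after ">>>" as a command line: name --argument value ..., lists and objects as JSON in quotes. servo_tool: Moves the arm, as the interface text tells. Its arguments: {"type":"object","properties":{"motion":{"type":"array"}},"required":["motion"]}

```bash
mkdir -p pics; ls
cat > h.py <<'E'
import numpy as np,cv2
from bench import ctrl
def save(n,c): cv2.imwrite(n,cv2.cvtColor(c["pixels"],cv2.COLOR_RGB2BGR))
def cloud(c):
    v,u=np.mgrid[0:420,0:560]; d=c["depth"]
    P=np.stack([(u-c["cx"])/c["fx"]*d,(v-c["cy"])/c["fy"]*d,d],-1)
    W=(P-np.array(c["t"]))@np.array(c["R"]); W[d==0]=np.nan
    return W
E
python3 - <<'E'
from h import *
o=ctrl.get_obs();print(o)
for n in("top","side"):
    c=ctrl.camera(n);save(f"pics/{n}0.png",c);np.savez(n+"0.npz",**c);print(n,c["fx"],c["R"],c["t"])
E
```

```text
pics
{'time_s': 0.0, 'q': array([-1.35432005e+00,  1.81532706e-01,  1.60800363e+00, -1.16006092e-05,
        1.35373835e+00, -2.06298514e-01]), 'dq': array([ 0.00029574, -0.00014554,  0.0004641 , -0.0009373 , -0.00202915,
        0.00067086]), 'joint_efforts': array([-4.08945798e-04, -4.44882202e+01, -3.51331902e+01, -2.93407838e-04,
        9.07807698e-03, -2.84174450e-05]), 'eef_pos': array([ 0.23582431, -0.52387847,  0.25539089]), 'eef_rot': array([-8.40976162e-04,  9.77740148e-01,  2.09817768e-01, -9.94288960e-06]), 'wrist_force': array([-0.38877457,  0.53705924, -0.23365393]), 'torque': array([0.01390265, 0.01481251, 0.0056073 ]), 'grasp_force': 0.0, 'opening': 0.9974231148213955}
top 424.5359974422267 [[-2.76753564e-03 -9.99820978e-01  1.87177022e-02]
 [-9.94347257e-01  7.64692541e-04 -1.06174134e-01]
 [ 1.06140814e-01 -1.89057365e-02 -9.94171364e-01]] [-0.06177669  0.58353019  1.348798  ]
side 391.3795119182036 [[ 0.99895355  0.04557393  0.00384938]
 [ 0.03227776 -0.6428692  -0.76529559]
 [-0.03240288  0.764619   -0.64366749]] [-0.58029877  0.00306159  1.27159658]
```

View pics/top0.png

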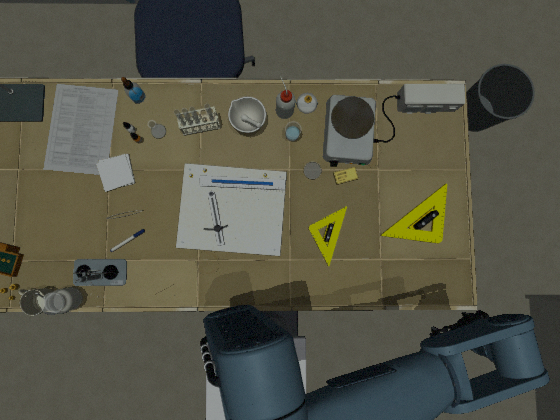

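View pics/side0.png

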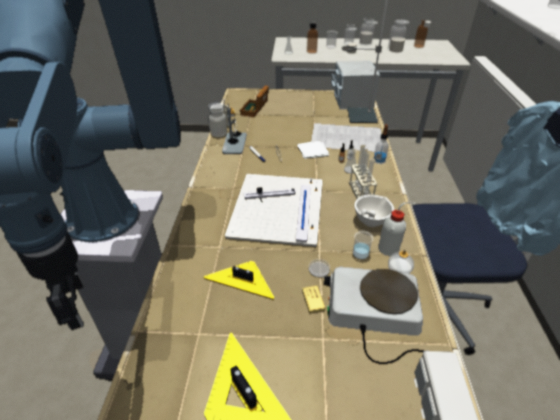

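The top view shows the board at cols 177–285, rows 164–255, with the rib at (212–273, 183), the fence pivot at (211,194) and the knob at (218,229). The small square's handle is at (330,232), and the larger look-alike is at (427,220).

```bash
cat >> h.py <<'E'
def px2w(c,uv,z):
    uv=np.atleast_2d(np.asarray(uv,float)); R=np.array(c["R"]);t=np.array(c["t"])
    r=np.c_[(uv[:,0]-c["cx"])/c["fx"],(uv[:,1]-c["cy"])/c["fy"],np.ones(len(uv))]@R
    C=-R.T@t; s=(z-C[2])/r[:,2]; return C+r*s[:,None]
def bigcomp(m,at=None):
    n,l,s,ce=cv2.connectedComponentsWithStats(m.astype(np.uint8))
    i=1+np.argmax(s[1:,4]) if at is None else min(range(1,n),key=lambda k:np.hypot(*(ce[k]-at))-(50 if s[k,4]>30 else 0))
    return l==i
def rect(c,m,z):
    P=px2w(c,np.argwhere(m)[:,::-1],z)[:,:2]
    r=cv2.minAreaRect((P*1000).astype(np.float32)); return r,P
E
python3 - <<'E'
from h import *
c=dict(np.load("top0.npz"));hsv=cv2.cvtColor(c["pixels"],cv2.COLOR_RGB2HSV);H,S,V=[hsv[...,i].astype(int) for i in range(3)]
W=cloud(c)
box=np.zeros((420,560),bool);box[155:262,170:292]=1
m=cv2.morphologyEx(((S<40)&(V>130)&box).astype(np.uint8),cv2.MORPH_CLOSE,np.ones((9,9)))
m=bigcomp(m);r,P=rect(c,m,.016);print("board",r, np.nanmedian(W[m][:,2]))
m=bigcomp((H>95)&(H<125)&(S>110)&box);r,P=rect(c,m,.037);print("rib",r,np.nanmedian(W[m][:,2]))
b2=np.zeros_like(box);b2[200:270,300:355]=1
m=bigcomp((H>20)&(H<35)&(S>150)&b2)
tri=cv2.minEnclosingTriangle(np.float32(px2w(c,np.argwhere(m)[:,::-1],.008)[:,:2]*1000).reshape(-1,1,2));print("square",tri,np.nanmedian(W[m][:,2]))
m=bigcomp((V<50)&b2);r,P=rect(c,m,.041);print("handle",r,np.nanmedian(W[m][:,2]))
for n,uv,z in(("pivot",(211,194),.03),("knob",(218,229),.051)):print(n,px2w(c,uv,z),W[uv[1],uv[0]])
print(cv2.resize(c["pixels"][158:262,170:360],None,fx=4,fy=4,interpolation=2).shape)
cv2.imwrite("pics/crop.png",cv2.cvtColor(cv2.resize(c["pixels"][158:272,170:360],None,fx=4,fy=4,interpolation=2),cv2.COLOR_RGB2BGR))
E
```

```text
board ((564.124755859375, 81.97087097167969), (336.856689453125, 277.32305908203125), 85.28406524658203) 0.01554753650440183
rib ((650.4176635742188, 46.22444152832031), (195.27499389648438, 8.407255172729492), 87.18045043945312) 0.0352617215450247
square (11604.03125, array([[[ 578.1717 , -301.9533 ]],

       [[ 373.2553 , -234.72304]],

       [[ 507.7985 , -165.60844]]], dtype=float32)) 0.006538500841435998
handle ((485.802978515625, -231.63351440429688), (15.681380271911621, 59.97517776489258), 72.35108184814453) 0.03900881619121178
pivot [[0.61119248 0.14726382 0.03      ]] [0.61090564 0.14696105 0.0322613 ]
knob [[0.4964761  0.12078132 0.051     ]] [0.49640556 0.12059487 0.05260188]
(416, 760, 3)
```

View pics/crop.png

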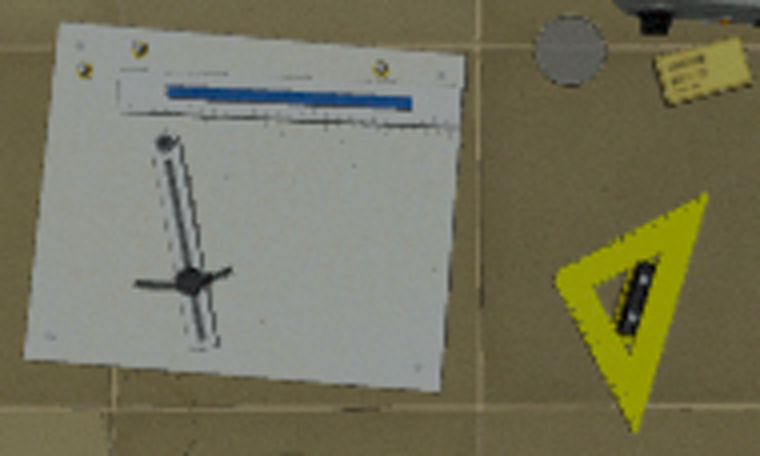

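Everything is consistent: the board is at (564,82) mm with yaw −4.7°, and the pivot checks within 2 mm. The rib is about 11 mm short of the back pins and 28 mm short of the end pin. The legs of the square measure 151–153 mm, and the handle is at (486,−232) with the square at yaw 27.3°. I'll start moving toward the rib.

>>> servo_tool --motion '[[[61, -35, 0, -63, -1], [61, -35, 0, -63, -1], [61, -35, 0, -63, -1], [61, -35, 0, -63, -1], [61, -35, 0, -63, -1]]]'

```text
time_s: 0.6
eef_pos: [0.3833, -0.32, 0.256]
eef_rot: [-0.0, 0.831, 0.556, 0.0]
wrist_force: [0.3, 0.2, 0.2]
opening: 1.006
grasp_force: 0.0
```

```bash
cat > go.py <<'E'
import sys
from h import *
def rest(x,y,z,yaw):  # yaw deg: wanted world direction of tool y; mm
    o=ctrl.get_obs();w,a,b,_=o["eef_rot"];f=2*np.degrees(np.arctan2(b,a));ty=f-90
    X=np.array([np.cos(np.radians(f)),np.sin(np.radians(f))]);Y=np.array([X[1],-X[0]])
    d=np.array([x,y])-o["eef_pos"][:2]*1000
    print("rest cm: dx %.2f dy %.2f dz %.2f twist %.2f"%(d@X/10,d@Y/10,(o["eef_pos"][2]*1000-z)/10,-((yaw-ty+180)%360-180)),
     "| tooly %.1f t %.1f pos"%(ty,o["time_s"]),(o["eef_pos"]*1000).round(1),"F",o["wrist_force"].round(1),"op %.3f gf %.1f"%(o["opening"],o["grasp_force"]))
if __name__=="__main__": rest(*map(float,sys.argv[1:]))
E
python3 go.py 650 46 200 -2.8; python3 -c "from h import *;print(ctrl.tip_reach)"
```

```text
rest cm: dx 44.02 dy 10.65 dz 5.60 twist -19.68 | tooly -22.5 t 0.6 pos [ 383.3 -320.   256. ] F [0.3 0.2 0.2] op 1.006 gf 0.0
0.025
```

>>> servo_tool --motion '[[[44, 10.65, 2, -19.7, -1], [44, 10.65, 2, -19.7, -1], [44, 10.65, 2, -19.7, -1], [44, 10.65, 2, -19.7, -1], [44, 10.65, 2, -19.7, -1]]]'

```text
time_s: 1.1
eef_pos: [0.5316, -0.1189, 0.2449]
eef_rot: [-0.0, 0.726, 0.688, -0.0]
wrist_force: [1.0, -1.0, -0.5]
opening: 0.999
grasp_force: 0.0
```

```bash
python3 go.py 650 46 200 -2.8
```

```text
rest cm: dx 17.11 dy 10.93 dz 4.49 twist -0.30 | tooly -3.1 t 1.1 pos [ 531.6 -118.9  244.9] F [ 1.  -1.  -0.5] op 0.999 gf 0.0
```

>>> servo_tool --motion '[[[17.1, 10.9, 4.5, -0.3, -1], [17.1, 10.9, 4.5, -0.3, -1], [17.1, 10.9, 4.5, -0.3, -1], [17.1, 10.9, 4.5, -0.3, -1], [17.1, 10.9, 4.5, -0.3, -1]]]'

```text
time_s: 1.6
eef_pos: [0.6496, 0.0487, 0.1975]
eef_rot: [-0.002, 0.723, 0.691, -0.0]
wrist_force: [0.2, -0.9, 0.2]
opening: 0.997
grasp_force: 0.0
```

```bash
cat >> h.py <<'E'
from scipy.spatial.transform import Rotation as Ro
def wcam():
    o=ctrl.get_obs();c=ctrl.camera("wrist");w,x,y,z=o["eef_rot"]
    T=np.eye(4);T[:3,:3]=Ro.from_quat([x,y,z,w]).as_matrix();T[:3,3]=o["eef_pos"]
    c["T"]=T@np.array(c["hand_eye"]);return c
def wpx(c,uv,z):
    uv=np.atleast_2d(np.asarray(uv,float));d=np.c_[(uv[:,0]-c["cx"])/c["fx"],(uv[:,1]-c["cy"])/c["fy"]]
    r=np.hypot(*d.T)+1e-12;v=np.c_[d/r[:,None]*np.sin(r)[:,None],np.cos(r)]@c["T"][:3,:3].T
    C=c["T"][:3,3];return C+v*((z-C[2])/v[:,2])[:,None]
E
python3 go.py 650 46 200 -2.8
python3 - <<'E'
from h import *
c=wcam();save("pics/w1.png",c);np.savez("w1.npz",**c);print(c["T"].round(3),c["fx"])
E
```

```text
rest cm: dx -0.27 dy 0.05 dz -0.25 twist 0.25 | tooly -2.6 t 1.6 pos [649.6  48.7 197.5] F [ 0.2 -0.9  0.2] op 0.997 gf 0.0
[[ 0.999 -0.042 -0.015  0.654]
 [-0.045 -0.959 -0.279  0.121]
 [-0.003  0.279 -0.96   0.315]
 [ 0.     0.     0.     1.   ]] 325.19226210127806
```

View pics/w1.png

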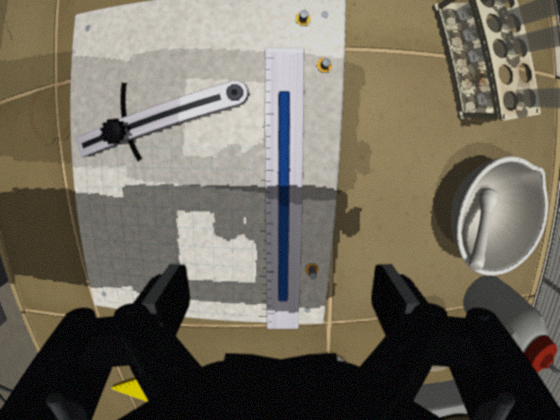

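The wrist view shows the end pin at (303,18), the left pin at (325,65) and the right pin at (312,270). The rib runs from (284,92) to (283,300), the pivot is at (234,93) and the knob at (113,130).

Run:
```python
from h import *
c=dict(np.load("w1.npz"))
hsv=cv2.cvtColor(c["pixels"],cv2.COLOR_RGB2HSV).astype(int);H,S=hsv[...,0],hsv[...,1]
b=np.zeros(H.shape,bool);b[80:310,265:305]=1
m=bigcomp((H>95)&(H<130)&(S>100)&b)
P=wpx(c,np.argwhere(m)[:,::-1],.037)[:,:2]*1000;r=cv2.minAreaRect(P.astype(np.float32));print("rib",r)
pins=wpx(c,[(303,16),(325,64),(312,269)],.032)[:,:2]*1000
pv=wpx(c,[(234,93)],.030)[:,:2]*1000
print("pins",pins,"pivot",pv,"knob",wpx(c,[(113,130)],.051)*1000)
mdl=np.array([[100,144],[121,100],[121,-100],[43,70]],float);W=np.vstack([pins,pv])
A=mdl-mdl.mean(0);B=W-W.mean(0);a=np.arctan2((A[:,0]*B[:,1]-A[:,1]*B[:,0]).sum(),(A*B).sum())
R=np.array([[np.cos(a),-np.sin(a)],[np.sin(a),np.cos(a)]]);t=W.mean(0)-R@mdl.mean(0)
print("board",t,np.degrees(a),"res",W-(mdl@R.T+t))
print("bar in board",(np.array(r[0])-t)@R)
```

```text
rib ((652.9550170898438, 47.051513671875), (195.92144775390625, 8.33095932006836), 87.37345123291016)
pins [[677.09525809 214.13043859]
 [693.86791403 169.31664454]
 [677.70100676 -20.00106801]] pivot [[614.29485884 147.25493292]] knob [[505.96285841 125.99568822  51.        ]]
board [565.44141696  82.21585955] -4.685228979509196 res [[ 0.2258473  -3.43608477]
 [-0.33733572 -2.68159282]
 [-0.16792902  7.33239015]
 [ 0.27941744 -1.21471256]]
bar in board [ 90.09345045 -27.89859519]
```

>>> servo_tool --motion '[[[-0.2, 0.2, 14.3, 0.2, 0.2], [-0.2, 0.2, 14.3, 0.2, 0.2], [-0.2, 0.2, 14.3, 0.2, 0.2], [-0.2, 0.2, 14.3, 0.2, 0.2], [-0.2, 0.2, 14.3, 0.2, 0.2]]]'

```text
time_s: 2.15
eef_pos: [0.6501, 0.0409, 0.0571]
eef_rot: [-0.001, 0.726, 0.688, -0.001]
wrist_force: [0.2, -0.0, 0.8]
opening: 0.407
grasp_force: 0.0
```

>>> servo_tool --motion '[[[0, 0, 0, 0, 1], [0, 0, 0, 0, 1], [0, 0, 0, 0, 1], [0, 0, 0, 0, 1], [0, 0, 0, 0, 1]]]'

```text
time_s: 2.65
eef_pos: [0.6532, 0.0413, 0.0609]
eef_rot: [0.002, 0.725, 0.688, 0.002]
wrist_force: [-1.4, -0.6, 7.3]
opening: 0.057
grasp_force: 59.0
```

```bash
python3 go.py 664.1 73.8 54 -4.7
```

```text
rest cm: dx 3.31 dy 0.92 dz 0.69 twist 1.71 | tooly -3.0 t 2.6 pos [653.2  41.3  60.9] F [-1.4 -0.6  7.3] op 0.057 gf 59.0
```

>>> servo_tool --motion '[[[0, 0, 0, 0, 0.4], [0, 0, 0, 0, 0.4], [0, 0, 0, 0, 0.4], [0, 0, 0, 0, 0.4], [0, 0, 0, 0, 0.4]]]'

```text
time_s: 3.15
eef_pos: [0.6508, 0.0419, 0.0571]
eef_rot: [-0.0, 0.725, 0.688, -0.0]
wrist_force: [0.7, -0.4, 0.0]
opening: 0.299
grasp_force: 0.0
```

```bash
python3 go.py 651.7 46.6 54 -2.7;python3 - <<'E'
from h import *
c=wcam();save("pics/w2.png",c)
E
```

```text
rest cm: dx 0.48 dy 0.07 dz 0.31 twist -0.30 | tooly -3.0 t 3.1 pos [650.8  41.9  57.1] F [ 0.7 -0.4  0. ] op 0.299 gf 0.0
```

View pics/w2.png

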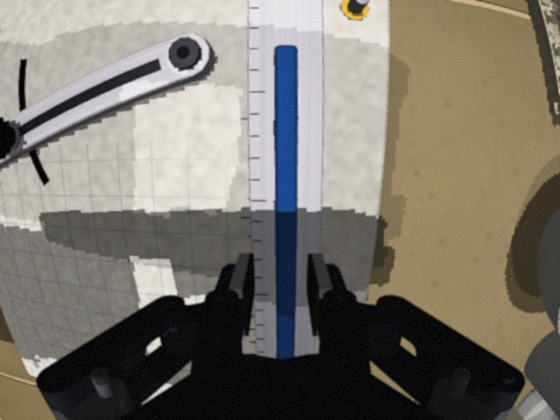

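The open fingers straddle the rib (col 287), with their centre at about col 279. The earlier grip was too shallow and rode up, so I'll go 3 mm lower and shift slightly.

>>> servo_tool --motion '[[[0.4, 0.1, 0.28, -0.3, 0.4], [0.4, 0.1, 0.28, -0.3, 0.4], [0.4, 0.1, 0.28, -0.3, 1], [0.4, 0.1, 0.28, -0.3, 1], [0.4, 0.1, 0.28, -0.3, 1]]]'

```text
time_s: 3.7
eef_pos: [0.6521, 0.0459, 0.0545]
eef_rot: [-0.0, 0.724, 0.69, 0.0]
wrist_force: [0.1, 0.7, 0.2]
opening: 0.093
grasp_force: 59.8
```

```bash
python3 go.py 664.1 73.8 54 -4.7
```

```text
rest cm: dx 2.84 dy 1.06 dz 0.05 twist 2.00 | tooly -2.7 t 3.7 pos [652.1  45.9  54.5] F [0.1 0.7 0.2] op 0.093 gf 59.8
```

>>> servo_tool --motion '[[[0.8, 0.3, 0, 0.8, 1], [1.6, 0.6, 0, 1.5, 1], [2.3, 0.8, 0, 1.9, 1], [2.5, 0.9, 0, 1.9, 1], [2.5, 0.9, 0, 1.9, 1]]]'

```text
time_s: 4.2
eef_pos: [0.6625, 0.0713, 0.0545]
eef_rot: [-0.0, 0.735, 0.678, 0.0]
wrist_force: [-0.7, 1.0, 0.9]
opening: 0.092
grasp_force: 59.9
```

```bash
python3 go.py 664.1 73.8 54 -4.7
```

```text
rest cm: dx 0.27 dy 0.14 dz 0.05 twist 0.15 | tooly -4.6 t 4.2 pos [662.5  71.3  54.5] F [-0.7  1.   0.9] op 0.092 gf 59.9
```

>>> servo_tool --motion '[[[0, 0.1, 0, 0, 1], [0, 0.2, 0, 0, 1], [0, 0.3, 0, 0, 1], [0, 0.4, 0, 0, 1], [0, 0.4, 0, 0, 1]]]'

```text
time_s: 4.7
eef_pos: [0.6651, 0.0699, 0.0545]
eef_rot: [-0.001, 0.735, 0.678, -0.001]
wrist_force: [-6.4, -0.2, 6.0]
opening: 0.091
grasp_force: 60.5
```

>>> servo_tool --motion '[[[0.1, 0, 0, 0, 1], [0.2, 0, 0, 0, 1], [0.3, 0, 0, 0, 1], [0.4, 0, 0, 0, 1], [0.5, 0, 0, 0, 1]]]'

```text
time_s: 5.2
eef_pos: [0.6653, 0.0727, 0.0545]
eef_rot: [-0.0, 0.735, 0.678, -0.003]
wrist_force: [-8.5, -9.4, 7.1]
opening: 0.091
grasp_force: 60.6
```

```bash
python3 go.py 664.1 73.8 54 -4.7;python3 -c "from h import *;print(ctrl.get_obs()['torque'])"
```

```text
rest cm: dx 0.10 dy -0.13 dz 0.05 twist 0.09 | tooly -4.6 t 5.2 pos [665.3  72.7  54.5] F [-8.5 -9.4  7.1] op 0.091 gf 60.6
[-1.62494013  1.35862027 -0.02522566]
```

>>> servo_tool --motion '[[[0.1, 0.1, 0, 0, 1], [0.2, 0.2, 0, 0, 1], [0.2, 0.3, 0, 0, 1], [0.2, 0.3, 0, 0, 1], [0.2, 0.3, 0, 0, 1]]]'

```text
time_s: 5.7
eef_pos: [0.6657, 0.0728, 0.0544]
eef_rot: [-0.002, 0.735, 0.678, -0.006]
wrist_force: [-20.5, -13.1, 16.3]
opening: 0.093
grasp_force: 61.8
```

```bash
python3 go.py 664.1 73.8 54 -4.7;python3 - <<'E'
from h import *
print(ctrl.get_obs()['torque']);c=wcam();save("pics/w3.png",c)
E
```

```text
rest cm: dx 0.09 dy -0.16 dz 0.04 twist 0.08 | tooly -4.6 t 5.7 pos [665.7  72.8  54.4] F [-20.5 -13.1  16.3] op 0.093 gf 61.8
[-2.23132971  3.34739186  0.01267803]
```

View pics/w3.png

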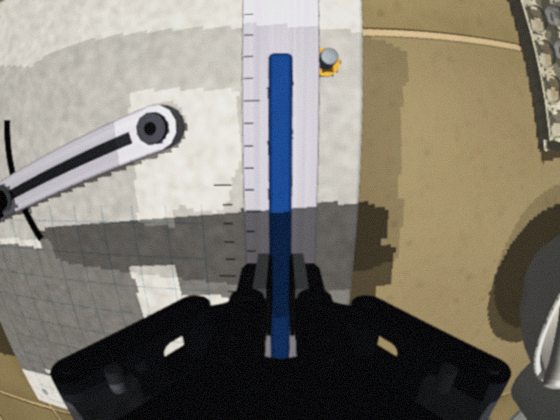

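The left pin at (329,60) touches the bar's back edge, and both contact forces are there with no yaw torque, so the bar is home. I'll release and go to the set square.

>>> servo_tool --motion '[[[-0.2, -0.3, 0, 0, 1], [-0.2, -0.3, 0, 0, 0.4], [-0.2, -0.3, 0, 0, 0.2], [-0.2, -0.3, 0, 0, 0.2], [-0.2, -0.3, 0, 0, 0.2]]]'

```text
time_s: 6.25
eef_pos: [0.6669, 0.0752, 0.0545]
eef_rot: [0.0, 0.735, 0.678, 0.0]
wrist_force: [-0.4, 0.3, -0.2]
opening: 0.401
grasp_force: 0.0
```

>>> servo_tool --motion '[[[0, 0, -5, 0, 0.2], [0, 0, -10, 0, 0], [0, 0, -14, 0, -1], [0, 0, -14, 0, -1], [0, 0, -14, 0, -1]]]'

```text
time_s: 6.75
eef_pos: [0.6675, 0.0752, 0.196]
eef_rot: [0.001, 0.735, 0.678, 0.001]
wrist_force: [-0.7, 0.6, -0.8]
opening: 0.977
grasp_force: 0.0
```

```bash
python3 go.py 485.8 -231.6 200 72.35
```

```text
rest cm: dx -32.03 dy -15.66 dz -0.40 twist -76.93 | tooly -4.6 t 6.8 pos [667.5  75.2 196. ] F [-0.7  0.6 -0.8] op 0.977 gf 0.0
```

>>> servo_tool --motion '[[[-32, -15.7, -0.4, -76.9, -1], [-32, -15.7, -0.4, -76.9, -1], [-32, -15.7, -0.4, -76.9, -1], [-32, -15.7, -0.4, -76.9, -1], [-32, -15.7, -0.4, -76.9, -1]]]'

```text
time_s: 7.25
eef_pos: [0.5425, -0.1314, 0.1948]
eef_rot: [-0.002, 0.448, 0.894, -0.0]
wrist_force: [0.0, 0.3, 0.1]
opening: 1.0
grasp_force: 0.0
```

```bash
python3 go.py 485.8 -231.6 200 72.35
```

```text
rest cm: dx -4.62 dy -10.54 dz -0.52 twist -35.54 | tooly 36.8 t 7.2 pos [ 542.5 -131.4  194.8] F [0.  0.3 0.1] op 1.000 gf 0.0
```

>>> servo_tool --motion '[[[-4.6, -10.5, -0.5, -35.5, -1], [-4.6, -10.5, -0.5, -35.5, -1], [-4.6, -10.5, -0.5, -35.5, -1], [-4.6, -10.5, -0.5, -35.5, -1], [-4.6, -10.5, -0.5, -35.5, -1]]]'

```text
time_s: 7.75
eef_pos: [0.4861, -0.2304, 0.1999]
eef_rot: [-0.002, 0.155, 0.988, 0.001]
wrist_force: [0.6, 0.1, 0.3]
opening: 1.0
grasp_force: 0.0
```

Run:
```python
from h import *
from go import rest
c=wcam();np.savez("w4.npz",**c);save("pics/w4.png",c)
t=ctrl.camera("top");save("pics/t4.png",t);np.savez("t4.npz",**t)
hsv=cv2.cvtColor(c["pixels"],cv2.COLOR_RGB2HSV).astype(int);H,S,V=hsv[...,0],hsv[...,1],hsv[...,2]
m=bigcomp((H>20)&(H<35)&(S>150)&(V>60))
tri=cv2.minEnclosingTriangle(np.float32(wpx(c,np.argwhere(m)[:,::-1],.008)[:,:2]*1000).reshape(-1,1,2))[1][:,0]
L=[np.linalg.norm(tri[i]-tri[i-1]) for i in range(3)];print("tri",tri,L)
k=[i for i in range(3)];h=np.argmax(L);c0=tri[[i for i in range(3) if i not in(h,(h-1)%3)][0]];mid=(tri[h]+tri[h-1])/2
d=(c0-mid)/np.linalg.norm(c0-mid);print("corner",c0,"yaw",np.degrees(np.arctan2(d[1],d[0]))-45,"origin",c0-d*70.71)
rest(485.8,-231.6,200,72.35)
```

```text
tri [[ 374.73825 -235.64153]
 [ 509.82803 -166.112  ]
 [ 580.3481  -302.52765]] [np.float32(216.21553), np.float32(151.93289), np.float32(153.56532)]
corner [ 509.82803 -166.112  ] yaw 27.592285 origin [ 488.67377 -233.5835 ]
rest cm: dx 0.01 dy -0.21 dz 0.00 twist -0.41 | tooly 71.9 t 7.8 pos [ 486.5 -229.6  200. ] F [-0.  -0.2  0.8] op 1.000 gf 0.0
```

View pics/w4.png

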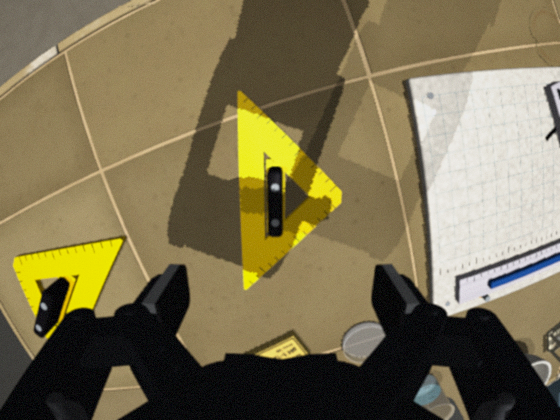

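The handle is at (275,200), centred between the fingers, and the square measures 152/154 mm on its legs, so it is the small one.

>>> servo_tool --motion '[[[-0.15, -0.25, 5, -0.5, 0], [-0.15, -0.25, 10, -0.5, 0], [-0.15, -0.25, 14, -0.5, 0], [-0.15, -0.25, 16.3, -0.5, 0], [-0.15, -0.25, 16.3, -0.5, 0]]]'

```text
time_s: 8.35
eef_pos: [0.485, -0.23, 0.0343]
eef_rot: [-0.004, 0.153, 0.988, 0.002]
wrist_force: [-0.4, 0.6, 0.1]
opening: 0.494
grasp_force: 0.0
```

>>> servo_tool --motion '[[[0, 0, 0, 0, 0.5], [0, 0, 0, 0, 1], [0, 0, 0, 0, 1], [0, 0, 0, 0, 1], [0, 0, 0, 0, 1]]]'

```text
time_s: 8.85
eef_pos: [0.4894, -0.2336, 0.0408]
eef_rot: [0.001, 0.152, 0.988, -0.001]
wrist_force: [-0.5, 0.4, 6.8]
opening: 0.15
grasp_force: 60.5
```

>>> servo_tool --motion '[[[0, 0, -1, 0, 1], [0, 0, -3, 0, 1], [0, 0, -5, 0, 1], [0, 0, -7, 0, 1], [0, 0, -7, 0, 1]]]'

```text
time_s: 9.35
eef_pos: [0.49, -0.2342, 0.1125]
eef_rot: [0.003, 0.152, 0.988, -0.001]
wrist_force: [0.2, -0.4, -1.5]
opening: 0.149
grasp_force: 59.3
```

```bash
python3 go.py 487 -232 200 72.5
python3 - <<'E'
from h import *
t=dict(np.load("t4.npz"));hsv=cv2.cvtColor(t["pixels"],cv2.COLOR_RGB2HSV).astype(int);H,S,V=hsv[...,0],hsv[...,1],hsv[...,2]
b=np.zeros(H.shape,bool);b[155:262,170:292]=1
m=bigcomp((H>95)&(H<125)&(S>110)&b);r,P=rect(t,m,.037);print("rib",r)
E
```

```text
rest cm: dx 0.35 dy 0.12 dz -8.75 twist -0.04 | tooly 72.5 t 9.3 pos [ 490.  -234.2  112.5] F [ 0.2 -0.4 -1.5] op 0.149 gf 59.3
rib ((663.5408935546875, 72.28498840332031), (195.9636688232422, 8.198169708251953), 85.19554138183594)
```

```bash
python3 go.py 589 45 110 40.3
```

```text
rest cm: dx -1.03 dy 29.61 dz 0.25 twist 32.16 | tooly 72.5 t 9.3 pos [ 490.  -234.2  112.5] F [ 0.2 -0.4 -1.5] op 0.149 gf 59.3
```

>>> servo_tool --motion '[[[-0.2, 4, 0, 6, 1], [-0.4, 8, 0, 13, 1], [-0.7, 12, 0, 20, 1], [-0.9, 16, 0, 26, 1], [-1, 20, 0, 32.2, 1]]]'

```text
time_s: 9.85
eef_pos: [0.5579, -0.0436, 0.1083]
eef_rot: [-0.001, 0.423, 0.906, -0.0]
wrist_force: [0.6, -0.2, -0.9]
opening: 0.152
grasp_force: 59.3
```

```bash
python3 go.py 589 45 90 40.3
```

```text
rest cm: dx 4.79 dy 8.08 dz 1.83 twist -0.30 | tooly 40.0 t 9.8 pos [557.9 -43.6 108.3] F [ 0.6 -0.2 -0.9] op 0.152 gf 59.3
```

>>> servo_tool --motion '[[[2, 3, 0, 0, 1], [4, 6, 0.5, 0, 1], [4.8, 8, 1.8, 0, 1], [4.8, 8, 1.8, 0, 1], [4.8, 8, 1.8, 0, 1]]]'

```text
time_s: 10.35
eef_pos: [0.5872, 0.0434, 0.09]
eef_rot: [-0.001, 0.42, 0.908, -0.001]
wrist_force: [-1.3, -0.1, -1.7]
opening: 0.151
grasp_force: 59.4
```

Run:
```python
from h import *
from go import rest
rest(589,45,60,40.3)
c=wcam();np.savez("w5.npz",**c);save("pics/w5.png",c)
```

```text
rest cm: dx 0.00 dy 0.25 dz 3.00 twist 0.04 | tooly 40.3 t 10.3 pos [587.2  43.4  90. ] F [-1.3 -0.1 -1.7] op 0.151 gf 59.4
```

View pics/w5.png

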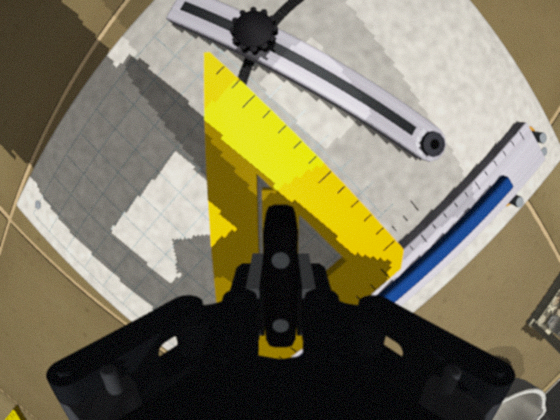

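The square is held level over the board. Its far tip is at (207,53) and its corner at about (402,262), with the fence knob at (255,32), the pivot at (432,145) and the bar to the right. I'll check the square's pose in the hand.

Run:
```python
from h import *
c=dict(np.load("w5.npz"))
t=np.array([565,82.1]);a=np.radians(-4.7);R=np.array([[np.cos(a),-np.sin(a)],[np.sin(a),np.cos(a)]])
f=lambda uv,z:((wpx(c,uv,z)[:,:2]*1000-t)@R).round(1)
print("edge pts",f([(215,60),(270,118),(330,180),(385,235)],.057), "x-face",f([(404,250),(400,272),(388,292)],.057))
print("pivot",f([(432,145)],.030),"knob",f([(255,32)],.051),"fence end corner",f([(167,20)],.03))
print("TCP board",((np.array([587.2,43.4])-t)@R))
```

```text
edge pts [[-66.1  14. ]
 [-28.3  12.1]
 [ 12.1  11.6]
 [ 53.2  13. ]] x-face [[67.6 15.3]
 [76.5  5.8]
 [81.4 -6.6]]
pivot [[46.  69.9]] knob [[-63.7  37.1]] fence end corner [[-112.7   12.7]]
TCP board [ 25.29637027 -36.75083198]
```

>>> servo_tool --motion '[[[0, 0, 1, 0, 1], [0, 0, 2, 0, 1], [0, 0, 2.8, 0, 1], [0, 0, 3, 0, 1], [0, 0, 3.1, 0, 1]]]'

```text
time_s: 10.9
eef_pos: [0.5878, 0.0428, 0.0595]
eef_rot: [-0.001, 0.421, 0.907, -0.0]
wrist_force: [0.0, 0.8, -0.6]
opening: 0.152
grasp_force: 59.4
```

>>> servo_tool --motion '[[[0, 0, 0.1, 0, 1], [0, 0, 0.2, 0, 1], [0, 0, 0.3, 0, 1], [0, 0, 0.3, 0, 1]]]'

```text
time_s: 11.3
eef_pos: [0.5882, 0.0431, 0.0573]
eef_rot: [0.0, 0.42, 0.907, 0.0]
wrist_force: [0.3, -0.4, -0.9]
opening: 0.149
grasp_force: 59.4
```

```bash
python3 go.py 589 45 60 40.3
```

```text
rest cm: dx 0.09 dy 0.18 dz -0.27 twist -0.03 | tooly 40.3 t 11.3 pos [588.2  43.1  57.3] F [ 0.3 -0.4 -0.9] op 0.149 gf 59.4
```

>>> servo_tool --motion '[[[0, 0, 0.1, 0, 1], [0, 0, 0.2, 0, 1], [0, 0, 0.2, 0, 1]]]'

```text
time_s: 11.6
eef_pos: [0.5893, 0.043, 0.0569]
eef_rot: [0.001, 0.42, 0.907, 0.0]
wrist_force: [-2.8, 0.7, 7.6]
opening: 0.151
grasp_force: 60.7
```

>>> servo_tool --motion '[[[0, 0, 0.1, 0, 1], [0, 0, 0.2, 0, 1], [0, 0, 0.2, 0, 1]]]'

```text
time_s: 11.9
eef_pos: [0.5904, 0.0429, 0.0568]
eef_rot: [0.002, 0.42, 0.907, 0.001]
wrist_force: [-5.1, 0.6, 18.5]
opening: 0.153
grasp_force: 62.4
```

>>> servo_tool --motion '[[[-0.1, 0.1, -0.25, 0, 1], [-0.2, 0.2, -0.25, 0, 1], [-0.3, 0.3, -0.25, 0, 1], [-0.4, 0.4, -0.25, 0, 1], [-0.4, 0.4, -0.25, 0, 1]]]'

```text
time_s: 12.4
eef_pos: [0.5949, 0.0425, 0.0569]
eef_rot: [0.001, 0.42, 0.907, 0.0]
wrist_force: [-0.8, 0.3, 8.6]
opening: 0.151
grasp_force: 60.8
```

>>> servo_tool --motion '[[[-0.07, 0.07, 0, 0, 1], [-0.14, 0.14, 0, 0, 1], [-0.14, 0.14, 0, 0, 1]]]'

```text
time_s: 12.7
eef_pos: [0.5963, 0.0424, 0.0569]
eef_rot: [0.0, 0.42, 0.907, 0.0]
wrist_force: [-4.3, 0.6, 9.5]
opening: 0.147
grasp_force: 61.1
```

```bash
cat > bd.py <<'E'
from h import *
t=np.array([565,82.1]);a=np.radians(-4.7);R=np.array([[np.cos(a),-np.sin(a)],[np.sin(a),np.cos(a)]])
o=ctrl.get_obs();w,x,y,_=o["eef_rot"]
print("TCP board",((o["eef_pos"][:2]*1000-t)@R).round(1),"F board",(o["wrist_force"][:2]@R).round(1),"Fz %.1f"%o["wrist_force"][2],"tau",o["torque"].round(2),"tooly %.2f"%(2*np.degrees(np.arctan2(y,x))-90),"z",o["eef_pos"][2].round(4),o["time_s"])
E
python3 bd.py
```

```text
TCP board [ 34.4 -37. ] F board [-4.4  0.2] Fz 9.5 tau [-0.04  0.58 -0.02] tooly 40.27 z 0.0569 12.7
```

>>> servo_tool --motion '[[[-0.1, 0.1, 0, 0, 1], [-0.15, 0.15, 0, 0, 1], [-0.15, 0.15, 0, 0, 1]]]'

```text
time_s: 13.0
eef_pos: [0.5964, 0.0424, 0.0568]
eef_rot: [-0.002, 0.42, 0.907, -0.001]
wrist_force: [-12.7, 0.5, 18.1]
opening: 0.154
grasp_force: 62.3
```

```bash
python3 bd.py
```

```text
TCP board [ 34.6 -37. ] F board [-12.7  -0.5] Fz 18.1 tau [-0.12  1.68 -0.05] tooly 40.29 z 0.0568 13.0
```

>>> servo_tool --motion '[[[0.75, 0.65, -0.1, 0, 1], [1.45, 1.35, -0.1, 0, 1], [2.15, 2.05, -0.1, 0, 1], [2.75, 2.65, -0.1, 0, 1], [2.75, 2.65, -0.1, 0, 1]]]'

```text
time_s: 13.5
eef_pos: [0.5995, 0.081, 0.0569]
eef_rot: [-0.001, 0.42, 0.907, -0.001]
wrist_force: [-6.3, 1.2, 8.0]
opening: 0.151
grasp_force: 60.8
```

```bash
python3 bd.py
```

```text
TCP board [34.5  1.8] F board [-6.3  0.7] Fz 8.0 tau [ 0.02  0.82 -0.07] tooly 40.30 z 0.0569 13.5
```

>>> servo_tool --motion '[[[0.15, 0.15, 0, 0, 1], [0.3, 0.3, 0, 0, 1], [0.4, 0.4, 0, 0, 1], [0.5, 0.5, 0, 0, 1], [0.5, 0.5, 0, 0, 1]]]'

```text
time_s: 14.0
eef_pos: [0.6, 0.0861, 0.0569]
eef_rot: [-0.001, 0.42, 0.907, -0.002]
wrist_force: [-7.5, -8.1, 8.1]
opening: 0.15
grasp_force: 61.0
```

```bash
python3 bd.py
python3 - <<'E'
from h import *
c=wcam();np.savez("w6.npz",**c);save("pics/w6.png",c)
t=ctrl.camera("top");np.savez("t6.npz",**t)
E
```

```text
TCP board [34.5  6.9] F board [-6.8 -8.7] Fz 8.1 tau [-1.08  0.96 -0.1 ] tooly 40.28 z 0.0569 14.0
```

View pics/w6.png

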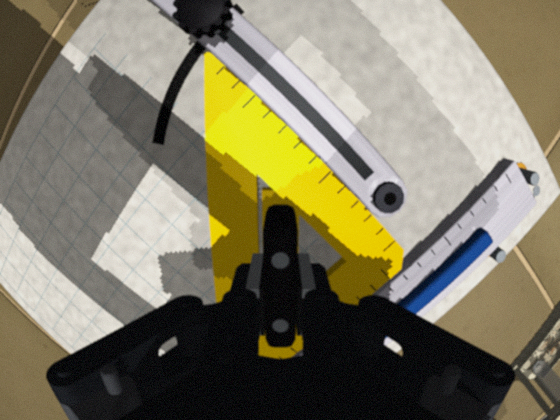

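The fence has swung square and lies along the yellow leg (edge from (215,45) to (385,210)), and the other leg is on the bar. I'll press more firmly.

>>> servo_tool --motion '[[[0, 0.1, 0, 0, 1], [0, 0.2, 0, 0, 1], [0, 0.3, 0, 0, 1], [0, 0.3, 0, 0, 1], [0, 0.3, 0, 0, 1]]]'

```text
time_s: 14.6
eef_pos: [0.6002, 0.0863, 0.057]
eef_rot: [-0.003, 0.42, 0.907, -0.004]
wrist_force: [-17.8, -15.5, 17.9]
opening: 0.151
grasp_force: 62.3
```

```bash
cat bd.py > bd2.py; python3 bd.py
python3 - <<'E'
from h import *
c=wcam();np.savez("w7.npz",**c)
hsv=cv2.cvtColor(c["pixels"],cv2.COLOR_RGB2HSV).astype(int);H,S,V=hsv[...,0],hsv[...,1],hsv[...,2]
t=np.array([565,82.1]);a=np.radians(-4.7);R=np.array([[np.cos(a),-np.sin(a)],[np.sin(a),np.cos(a)]])
f=lambda P:(P[:,:2]*1000-t)@R
m=(H>20)&(H<35)&(S>150)&(V>60)
def line(P,w,k):
    # P Nx2 ; fit robustly
    vx,vy,x,y=cv2.fitLine(P.astype(np.float32),cv2.DIST_HUBER,0,.01,.01).ravel();print(w,"ang deg %.2f"%(np.degrees(np.arctan2(vy,vx))%180),"at",(x,y),"n",len(P))
# square y-face: topmost board-y yellow per x bin
uv=np.argwhere(m)[:,::-1];B=f(wpx(c,uv,.024))
E=[]
for x in np.arange(-55,60,3):
    s=B[(abs(B[:,0]-x)<1.5)]
    if len(s)>5:E.append([x,np.percentile(s[:,1],99.5)])
line(np.array(E),"square y-face",0)
# fence slot/top: bright gap edge; rib
m2=(H>95)&(H<130)&(S>100);m2=bigcomp(m2);Q=f(wpx(c,np.argwhere(m2)[:,::-1],.037));r=cv2.minAreaRect(Q.astype(np.float32));print("rib board",r)
print("pivot",f(wpx(c,[(388,196)],.03)),"knob",f(wpx(c,[(203,12)],.051)))
top=dict(np.load("t6.npz"))
cv2.imwrite("pics/w7c.png",cv2.cvtColor(cv2.resize(c["pixels"][20:300,180:560],None,fx=2,fy=2,interpolation=2),cv2.COLOR_RGB2BGR))
E
```

```text
TCP board [34.8  7. ] F board [-16.5 -16.9] Fz 17.9 tau [-2.21  2.42 -0.07] tooly 40.28 z 0.057 14.6
square y-face ang deg 179.90 at (np.float32(5.6), np.float32(58.46633)) n 39
rib board ((97.90770721435547, 68.08755493164062), (13.671004295349121, 61.01654815673828), 0.18357720971107483)
pivot [[45.24423798 70.37911986]] knob [[-67.10017954  68.88572007]]
```

View pics/w7c.png

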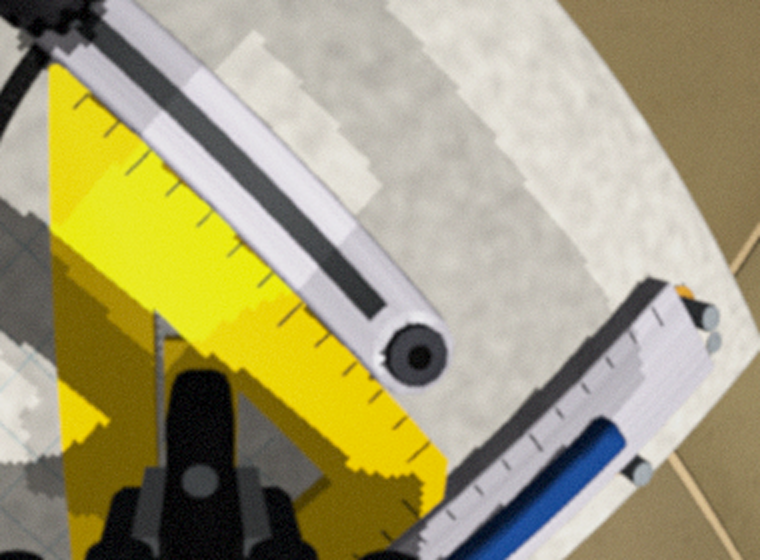

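The fence lies flush along the whole leg, the bar ends at the end pin, and the press is about 17 N each way. I'll hold once, then hand in.

>>> servo_tool --motion '[[[0, 0, 0, 0, 1], [0, 0, 0, 0, 1], [0, 0, 0, 0, 1], [0, 0, 0, 0, 1], [0, 0, 0, 0, 1]]]'

```text
time_s: 15.15
eef_pos: [0.6002, 0.0863, 0.057]
eef_rot: [-0.003, 0.42, 0.907, -0.004]
wrist_force: [-17.2, -15.4, 17.2]
opening: 0.151
grasp_force: 62.3
```

```bash
python3 bd.py; python3 -c "
from bench import ctrl
print(ctrl.hand_in())"
```

```text
TCP board [34.8  7. ] F board [-15.8 -16.8] Fz 17.2 tau [-2.22  2.37 -0.09] tooly 40.28 z 0.057 15.15
the job is handed in; nothing more can be done
None
```

Job handed in at about 15 s: the bar is home against its pins, the fence has swung square, and the small set square is still held by its handle, pressed into the corner at about 16 N against both bar and fence; no verdict came back.

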